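# Sort cut mosaic tiles into their sample trays

### The arm

A 6-joint arm with a two-finger parallel gripper is mounted at the origin on the work surface. World frame = base frame: x ahead of the robot, y to its left, z up, the work surface at z = 0. Lengths are in m, angles in rad, forces in N, time in s.
With the tool pointing down it reaches from about 0.25 to 0.775 m from the base axis. Payload 4 kg.
Tool frame: the origin (TCP) lies midway between the tips of the shut fingers; the grasp point (between the pads) lies 19 mm behind it (robot.grasp_offset is the distance from the TCP to the grasp point, in m); z points along the fingers, y is the direction in which the jaws open and shut (so a half turn about z gives the same grasp; the last joint's range is limited). The gripper opens to 94 mm and grips with 3 to 60 N. Pads are 16 mm wide; open, the fingers measure 119 mm over their backs; the gripper's body (75 mm by 177 mm) begins 78 mm behind the grasp point.
Start: joints at [1.231, 0.087, 1.371, -0, 1.684, -0.103], TCP at [0.129, 0.535, 0.182] pointing down, gripper open.
Joint ranges: [-3.1, 3.1], [-0.76, 2.03], [0.27, 2.55], [-1.08, 4.22], [0.17, 2.65], [-2.57, 2.57]. Speed limits (rad/s): [2.79, 2.79, 3.14, 3.14, 3.14, 3.14].

### API

Orientations are given as [roll, pitch, yaw] about the fixed x, y, z axes, in that order (R = Rz(yaw) Ry(pitch) Rx(roll)).
In Python, from bench import status, viewer, order, robot gives the robot as it stands. The module is installed in compiled form; this text tells all that it offers.
- The arm moves only by the tool move_arm, never from a script. Its argument "targets" is a list of rows, each a list of 3 entries, a list of its own where there are three numbers: the shift along the tool's x, y, z in mm, then the turn, a rotation vector about the tool's x, y, z in degrees, then the opening, from -1 (shut) to 1 (fully open). A call has 1 to 20 rows; each row is the pose to reach, as a shift and turn from the pose commanded when the call began, along the tool's axes at that moment; what a row does not reach only later rows make up. A row lasts 1/8 s, in which the tool goes at most 62.5 mm and 10.7 degrees, less where a joint would pass 70% of its speed; a pose out of reach is approached as far as the arm can. A call with a gripper value outside its range is refused whole. The fingers move at their own pace and stop on an object; the grip force is fixed at half the most. Time passes only in rows, so rows that repeat a pose let the fingers close. It gives the time, the measured TCP pose, the force and the opening at its end, in the units of the state.
- status.get_obs(): the state, without advancing time (a new reading comes with each control period).
- viewer.snapshot(name): name is "scene" or "side" or "wrist"; returns the picture (384x512x3 uint8, red, green, blue); there is no depth.
- viewer.camera_model(name): a dict with "K" (3x3 intrinsics, pixels), "D" ([k1, k2, p1, p2, k3] as OpenCV has them; the pictures are not rectified), "xyz" and "attitude" of the camera in the world; the wrist camera has in their place "T_tool_cam" (4x4, takes a point from camera to tool coordinates, whose origin is the TCP and whose axes are the flange's). Camera axes: x right, y up, looking along -z (the intrinsics and any distortion apply to the point x, -y, -z); pixel columns grow to the right and rows downward; lengths in m; the calibration is good to about 2 mm. A picture is of the moment at which its call begins: read the wrist's pose just before it. camera_model takes no time and is no camera call.
- order.close_job(): hands the job in, once; it reports no verdict.
The state is a dict: "time": time; "joint_positions": joint angles; "qvel": joint speeds; "joint_torque": joint torques, N m; "tool_pos": TCP position; "ee_rot": TCP orientation; "wrist_force": force on the tool from outside, world axes, zero at the start; "wrist_torque": the same for the moment, N m; "width": finger opening in m.
Only numpy, scipy, OpenCV 4.12 (cv2) and the standard library are available. Lean on these libraries where they do the work, as an engineer would, in place of code of your own. Each camera call takes 0.05 s, during which the arm holds its last target. There are 200 camera calls.

### The job

Sort the five blue-glazed mosaic tiles lying on the bench into the three wooden trays: each goes into the tray whose glued-on sample has the same shape (two stars, two bars, one square). Set every tile down without dropping it, so that it lies flat on the tray floor, glazed face up, none on top of another or on the rim. Leave the tin and the stack of red tiles where they stand.

Things in the scene. Friction and masses are not known exactly. Their poses are not given: they have to be found in the camera images.
- star_a: Mosaic tile, an eight-pointed star (two squares crossed at 45 degrees), 50 mm across its points, 20 mm thick, about 55 g, terracotta with blue-glazed top, loose, glaze up. Origin: centre of the underside, z up, x through one point (points every 45 degrees). 46 mm wide to pads that each bridge two neighbouring points (closing 22.5 degrees off x). One of two alike.
- star_b: Mosaic tile, an eight-pointed star (two squares crossed at 45 degrees), 50 mm across its points, 20 mm thick, about 55 g, terracotta with blue-glazed top, loose, glaze up. Origin: centre of the underside, z up, x through one point (points every 45 degrees). 46 mm wide to pads that each bridge two neighbouring points (closing 22.5 degrees off x). One of two alike.
- bar_a: Mosaic tile, a long bar with ends cut to 90 degree points, 80 mm tip to tip, 26 mm wide, 20 mm thick, about 70 g, terracotta with blue-glazed top, loose, glaze up. Origin: centre of the underside, z up, x along its length (grip across y). One of two alike.
- bar_b: Mosaic tile, a long bar with ends cut to 90 degree points, 80 mm tip to tip, 26 mm wide, 20 mm thick, about 70 g, terracotta with blue-glazed top, loose, glaze up. Origin: centre of the underside, z up, x along its length (grip across y). One of two alike.
- square: Mosaic tile, a square of 44 x 44 mm, 20 mm thick, about 74 g, terracotta with blue-glazed top, loose, glaze up. Origin: centre of the underside, z up, x and y square to its sides.
- tray_star: Fixed wooden tray with sample: an eight-pointed star. Bay 120 (x) x 140 (y) mm inside, walls 4 mm thick, rim 12 mm and floor 4 mm above the bench. Origin: centre of the bay at bench height; z up, x away from the robot to a ledge 60 mm deep, 12 mm high, with the glued sample (6 mm thick, outline of the loose tile), centred 95 mm along x.
- tray_bar: Fixed wooden tray with sample: a long bar, lying across the ledge (along y). Bay 120 (x) x 140 (y) mm inside, walls 4 mm thick, rim 12 mm and floor 4 mm above the bench. Origin: centre of the bay at bench height; z up, x away from the robot to a ledge 60 mm deep, 12 mm high, with the glued sample (6 mm thick, outline of the loose tile), centred 95 mm along x.
- tray_square: Fixed wooden tray with sample: a square. Bay 120 (x) x 140 (y) mm inside, walls 4 mm thick, rim 12 mm and floor 4 mm above the bench. Origin: centre of the bay at bench height; z up, x away from the robot to a ledge 60 mm deep, 12 mm high, with the glued sample (6 mm thick, outline of the loose tile), centred 95 mm along x.
- tin: Open yellow-painted tin, 70 mm across, 45 mm high, standing on the bench to one side; not part of the job. Origin: centre of its underside.
- stack: Small stack of four red-glazed square tiles, about 100 x 100 mm, 48 mm high, one solid piece standing on the bench to one side; not part of the job. Origin: centre of its underside.
Mind the look-alikes: they are no part of the job. What is shaped like the bar_b but purple or yellow is not meant.

How it is judged:
By the outcome, as a careful person would: the job done as asked, in the order asked, and still so for the second after the job is handed in, with the robot touching nothing.
It also fails if it takes over 118 s, if anything falls off the work surface, if the arm or the gripper's body presses on something with over 40 N, if the wrist force passes 120 N, or if a joint passes its speed limit or range.

## Working session

There is one attempt and no reset: what is moved stays moved. The work goes in short steps, Python scripts to look and compute and a tool call to move; the robot and the scene stay as the last step left them, time stands still between calls to the robot, and variables do not carry over. Pictures are saved under pics/ and viewed, about 12 in all and at most 16, crops included, and the job is handed in when it is done.

Besides the shell and the picture viewer there is one more tool, called after ">>>" as name(argument=value, ...) on one line, values as JSON. move_arm: Moves the arm, as the interface text tells. Its arguments: {"type":"object","properties":{"targets":{"type":"array"}},"required":["targets"]}

```bash
mkdir -p pics
cat > h.py <<'E'
import numpy as np, cv2
from scipy.spatial.transform import Rotation as R
from bench import status, viewer, order, robot
def snap(name):
    o=status.get_obs(); m=viewer.camera_model(name); im=np.asarray(viewer.snapshot(name))
    if name=="wrist":
        T=np.eye(4); e=np.array(o["ee_rot"])
        T[:3,:3]=(R.from_euler('xyz',e).as_matrix() if e.shape==(3,) else e); T[:3,3]=o["tool_pos"]
        T=T@np.array(m["T_tool_cam"])
    else:
        T=np.eye(4); e=np.array(m["attitude"]); T[:3,:3]=R.from_euler('xyz',e).as_matrix() if e.shape==(3,) else e; T[:3,3]=m["xyz"]
    return im,np.array(m["K"],float),np.array(m["D"],float),T
def ray(px,K,D,T,z):
    p=cv2.undistortPoints(np.array(px,float).reshape(-1,1,2),K,D).reshape(-1,2)
    d=np.c_[p[:,0],-p[:,1],-np.ones(len(p))]@T[:3,:3].T
    return T[:3,3]+d*((z-T[2,3])/d[:,2])[:,None]
def save(im,n): cv2.imwrite(f"pics/{n}.png",im[:,:,::-1])
E
python3 - <<'E'
from h import *
o=status.get_obs(); print({k:np.round(v,3) for k,v in o.items()})
for n in("scene","side","wrist"):
    m=viewer.camera_model(n); print(n,m)
    im=snap(n)[0]; save(cv2.resize(im,(800,600)) if n=="scene" else im,n+"0")
E
```

```text
{'time': np.float64(0.0), 'joint_positions': array([ 1.231,  0.088,  1.372, -0.   ,  1.684, -0.103]), 'qvel': array([-0.   , -0.002,  0.001, -0.002, -0.001, -0.   ]), 'joint_torque': array([ 2.0000e-03, -3.4018e+01, -3.0243e+01,  7.2000e-02,  3.3000e-02,
       -0.0000e+00]), 'tool_pos': array([0.129, 0.534, 0.18 ]), 'ee_rot': array([-3.139, -0.   ,  2.905]), 'wrist_force': array([ 0.501, -0.24 , -0.067]), 'wrist_torque': array([ 0.021, -0.009, -0.009]), 'width': np.float64(0.094)}
scene {'K': array([[411.63721249,   0.        , 250.88952641],
       [  0.        , 411.63721249, 200.0666648 ],
       [  0.        ,   0.        ,   1.        ]]), 'D': array([-0.14864615,  0.        ,  0.        ,  0.        ,  0.        ]), 'xyz': array([ 1.28840431, -0.25997438,  0.79871314]), 'attitude': array([ 0.84684548, -0.00804674,  1.28021435])}
side {'K': array([[388.12832106,   0.        , 255.24942158],
       [  0.        , 388.12832106, 193.76733864],
       [  0.        ,   0.        ,   1.        ]]), 'D': array([-0.01407331,  0.        ,  0.        ,  0.        ,  0.        ]), 'xyz': array([0.32180364, 0.78906274, 0.62503899]), 'attitude': array([ 0.91836718, -0.0094987 , -2.94691891])}
wrist {'K': array([[271.97479106,   0.        , 252.86758657],
       [  0.        , 271.97479106, 192.22871023],
       [  0.        ,   0.        ,   1.        ]]), 'D': array([-0.06502631,  0.        ,  0.        ,  0.        ,  0.        ]), 'T_tool_cam': array([[-1.58883274e-04,  9.60649249e-01,  2.77764278e-01,
         8.17204863e-02],
       [ 9.99999984e-01,  1.31483419e-04,  1.17271462e-04,
         4.66275673e-04],
       [ 7.61353446e-05,  2.77764293e-01, -9.60649255e-01,
        -2.03271481e-01],
       [ 0.00000000e+00,  0.00000000e+00,  0.00000000e+00,
         1.00000000e+00]])}
```

View pics/scene0.png

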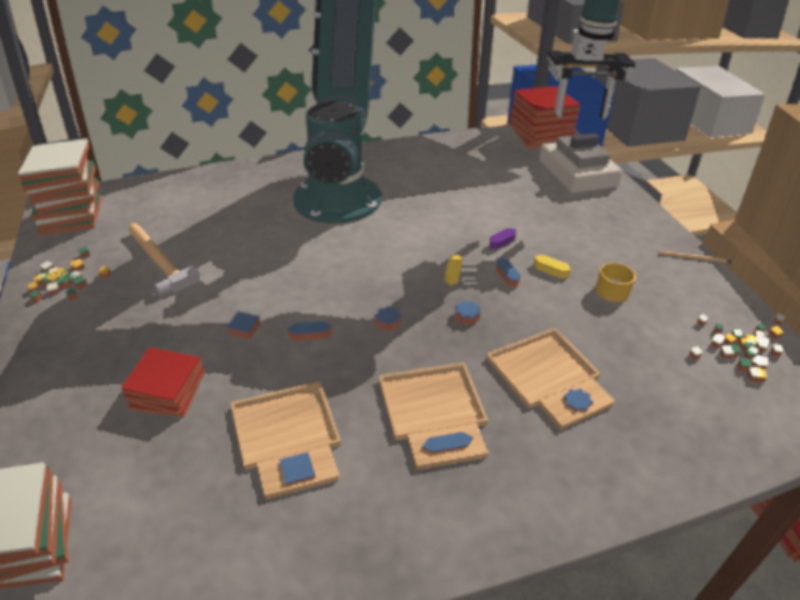

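View pics/side0.png

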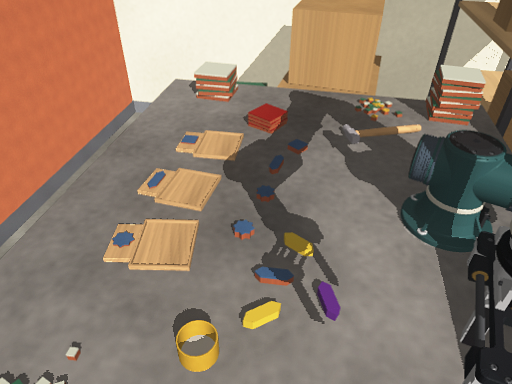

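The scene view (800x600) shows these candidates:
- **Bars:** blue at (310,330) and (508,272). The look-alikes are purple (503,238), yellow (455,269) and yellow (551,266), which I will not take.
- **Stars:** (388,318) and (467,312).
- **Square:** (243,324). The red stack is at (165,380).
- **Tray samples:** square (297,467), bar (448,441), star (578,399).

Next I measure the blue blobs in both views.

```bash
cat >> h.py <<'E'
def blobs(im,K,D,T,z,lo=(98,70,25),hi=(125,255,255),amin=40):
    h=cv2.cvtColor(im,cv2.COLOR_RGB2HSV); m=cv2.inRange(h,lo,hi)
    out=[]
    for c in cv2.findContours(m,cv2.RETR_EXTERNAL,cv2.CHAIN_APPROX_NONE)[0]:
        if cv2.contourArea(c)<amin: continue
        p=ray(c.reshape(-1,2),K,D,T,z)[:,:2]
        if not(0.1<p[:,0].mean()<0.85 and abs(p[:,1].mean())<0.6): continue
        q=(p*1e4).astype(np.float32).reshape(-1,1,2); M=cv2.moments(q)
        ct=np.array([M['m10'],M['m01']])/M['m00']/1e4
        r=cv2.minAreaRect(q); b=cv2.boxPoints(r); e=[b[1]-b[0],b[2]-b[1]]; L=max(e,key=np.linalg.norm)
        out.append((c.reshape(-1,2).mean(0).round(),ct.round(4),np.sort(r[1]).round()/10,round(float(np.degrees(np.arctan2(L[1],L[0])))%180,1),M['m00']/1e2))
    return out
E
python3 - <<'E'
from h import *
for n in("scene","side"):
    s=snap(n); print(n)
    for b in blobs(*s,0.02,amin=25): print(*b)
    print("ledge plane")
    for b in blobs(*s,0.018,amin=25): 
        if b[1][0]>0.6: print(*b)
s=snap("side"); 
# tray interior corners picked by eye at rim height, side view
print(ray([(136,220),(198,221),(191,269),(131,269),(180,169),(221,175),(207,209),(155,203),(201,131),(243,134),(237,161),(194,157)],*s[1:],0.012).round(3))
save(s[0],"side1"); c=s[0][120:310,95:345]; save(cv2.resize(c,None,fx=3,fy=3,interpolation=cv2.INTER_CUBIC),"sidecrop")
E
```

```text
scene
[190. 299.] [ 0.732  -0.2317] [39.9 40.8] 1.8 1443.7123205548526
[286. 283.] [ 0.7489 -0.0056] [22.1 71.3] 85.0 1197.25823924887
[369. 255.] [0.7306 0.2258] [37. 37.] 36.5 978.1472663384676
[198. 209.] [ 0.4411 -0.1551] [22.2 69.8] 80.5 1157.387657957971
[155. 206.] [ 0.394  -0.2686] [38.3 39.5] 53.7 1271.6347662106157
[248. 201.] [ 0.4493 -0.0107] [35.1 37.2] 143.0 932.1857601200161
[299. 197.] [0.4732 0.136 ] [37.3 39.9] 148.5 1053.2861475285888
[325. 172.] [0.3835 0.2588] [22.7 67.4] 4.4 1155.9706514701247
ledge plane
[190. 299.] [ 0.7306 -0.2317] [40.  40.9] 1.8 1451.138030177951
[286. 283.] [ 0.7475 -0.005 ] [22.2 71.5] 85.0 1203.4166534089156
[369. 255.] [0.7292 0.2271] [37.1 37.1] 36.5 983.1783058208227
side
[274. 273.] [0.3815 0.2628] [27.9 77.7] 3.7 1688.4969702792168
[123. 238.] [0.7266 0.2317] [41.5 43. ] 168.3 1208.1291823464633
[243. 227.] [0.4726 0.1385] [43.  44.5] 26.0 1392.1698910063506
[265. 191.] [ 0.4468 -0.0082] [43.5 44.8] 178.2 1287.1229648478284
[156. 179.] [7.446e-01 6.000e-04] [24.5 69.9] 85.6 1351.5112601649714
[276. 162.] [ 0.44   -0.1522] [25.4 74.5] 79.9 1485.581275753081
[298. 144.] [ 0.3915 -0.2664] [45.  46.2] 58.1 1734.5254283693432
[189. 139.] [ 0.7271 -0.2265] [40.7 41.4] 1.3 1368.7281872797012
ledge plane
[123. 238.] [0.7279 0.2298] [41.7 43.1] 168.3 1216.129688923359
[156. 179.] [ 0.746 -0.002] [24.6 70.1] 85.6 1360.4610197746194
[189. 139.] [ 0.7284 -0.2299] [40.9 41.6] 1.3 1377.7924344730377
[[ 0.73   0.16   0.012]
 [ 0.584  0.133  0.012]
 [ 0.552  0.28   0.012]
 [ 0.673  0.305  0.012]
 [ 0.702 -0.069  0.012]
 [ 0.581 -0.064  0.012]
 [ 0.576  0.086  0.012]
 [ 0.711  0.09   0.012]
 [ 0.712 -0.297  0.012]
 [ 0.572 -0.306  0.012]
 [ 0.554 -0.143  0.012]
 [ 0.684 -0.138  0.012]]
```

View pics/sidecrop.png

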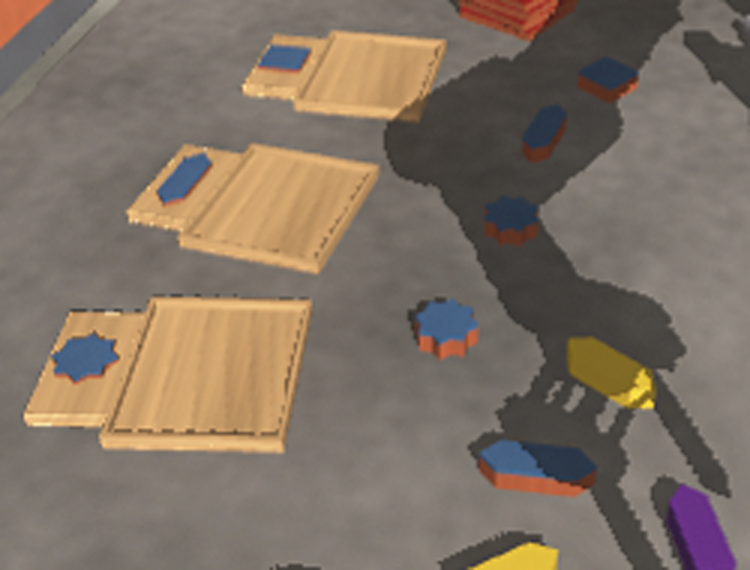

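Both views agree within about 4 mm. The crop confirms two blue stars, two blue bars and a blue square, with the yellow and purple bars clearly apart. Next I take one overhead wrist look to get all the poses and the trays.

```bash
cat >> h.py <<'E'
def go(x,y,z,jaw):
    """shift (mm, tool axes) and turn (deg, rotvec) from the measured pose to TCP x,y,z (m) with jaw direction jaw (deg, world)"""
    o=status.get_obs(); A=R.from_euler('xyz',o["ee_rot"])
    yaw0=np.degrees(o["ee_rot"][2]); d=(jaw+90-yaw0+90)%180-90
    B=R.from_euler('z',yaw0+d,degrees=True)*R.from_euler('x',np.pi)
    s=A.inv().apply(np.array([x,y,z])-o["tool_pos"])*1e3; t=np.degrees((A.inv()*B).as_rotvec())
    print("shift",s.round(1),"turn",t.round(1),"tcp",np.round(o["tool_pos"],4),"jaw",round(yaw0-90,1),"rows>=",int(np.ceil(max(np.linalg.norm(s)/62.5,np.linalg.norm(t)/10.7)))+1)
E
python3 -c "
from h import *
go(.52,0,.32,90)"
```

```text
shift [-505.5 -427.9 -138.7] turn [ -0.   -0.  -13.6] tcp [0.129  0.5345 0.1811] jaw 76.4 rows>= 12
```

>>> move_arm(targets=[[[-505,-428,-139],[0,0,-13.6],1],[[-505,-428,-139],[0,0,-13.6],1],[[-505,-428,-139],[0,0,-13.6],1],[[-505,-428,-139],[0,0,-13.6],1],[[-505,-428,-139],[0,0,-13.6],1],[[-505,-428,-139],[0,0,-13.6],1],[[-505,-428,-139],[0,0,-13.6],1],[[-505,-428,-139],[0,0,-13.6],1],[[-505,-428,-139],[0,0,-13.6],1],[[-505,-428,-139],[0,0,-13.6],1],[[-505,-428,-139],[0,0,-13.6],1],[[-505,-428,-139],[0,0,-13.6],1],[[-505,-428,-139],[0,0,-13.6],1],[[-505,-428,-139],[0,0,-13.6],1],[[-505,-428,-139],[0,0,-13.6],1]])

```text
time: 2.17
tool_pos: [0.519, 0.0013, 0.3208]
ee_rot: [3.141, 0.001, -3.139]
wrist_force: [0.7, 0.6, -0.4]
width: 0.0938
```

Run:
```python
from h import *
s=snap("wrist"); save(cv2.resize(s[0],(800,600)),"w1"); print(status.get_obs()["tool_pos"])
for b in blobs(*s,0.02,amin=150): print(*b)
h=cv2.cvtColor(s[0],cv2.COLOR_RGB2HSV); m=cv2.inRange(h,(8,70,90),(22,190,255)); m=cv2.morphologyEx(m,cv2.MORPH_CLOSE,np.ones((5,5)))
for c in cv2.findContours(m,cv2.RETR_EXTERNAL,cv2.CHAIN_APPROX_SIMPLE)[0]:
    if cv2.contourArea(c)<2000: continue
    a=cv2.approxPolyDP(c,5,True).reshape(-1,2); print("wood",a.tolist()); print(ray(a,*s[1:],0.012)[:,:2].round(3).tolist())
```

```text
[0.51902786 0.00115937 0.32080777]
[250. 266.] [ 0.7446 -0.0023] [24.6 74. ] 85.5 1446.1830029083137
[328. 134.] [0.4724 0.139 ] [43.9 44.1] 24.4 1349.3654678034782
[248. 119.] [ 0.4473 -0.0075] [42.8 44.1] 96.2 1338.1200321649935
[168. 116.] [ 0.4402 -0.1517] [26.2 76.9] 79.1 1584.7137803527712
[104.  88.] [ 0.3912 -0.2646] [44.  45.1] 56.5 1854.9275470250846
[400.  83.] [0.3813 0.2626] [26.9 76.6] 3.8 1637.791274960339
wood [[221, 189], [217, 249], [226, 251], [225, 273], [275, 277], [277, 256], [287, 253], [294, 195]]
[[0.579, -0.06], [0.71, -0.073], [0.714, -0.054], [0.767, -0.058], [0.777, 0.051], [0.726, 0.053], [0.719, 0.074], [0.591, 0.083]]
wood [[171, 182], [98, 186], [108, 242], [118, 245], [123, 268], [132, 267], [134, 247], [147, 247], [176, 220]]
[[0.565, -0.158], [0.573, -0.306], [0.696, -0.305], [0.703, -0.284], [0.758, -0.281], [0.755, -0.26], [0.707, -0.249], [0.706, -0.221], [0.645, -0.154]]
wood [[318, 191], [321, 219], [339, 223], [369, 249], [372, 265], [384, 264], [385, 240], [394, 235], [392, 180]]
[[0.583, 0.13], [0.642, 0.14], [0.651, 0.178], [0.71, 0.249], [0.749, 0.26], [0.747, 0.287], [0.69, 0.28], [0.678, 0.298], [0.56, 0.276]]
```

View pics/w1.png

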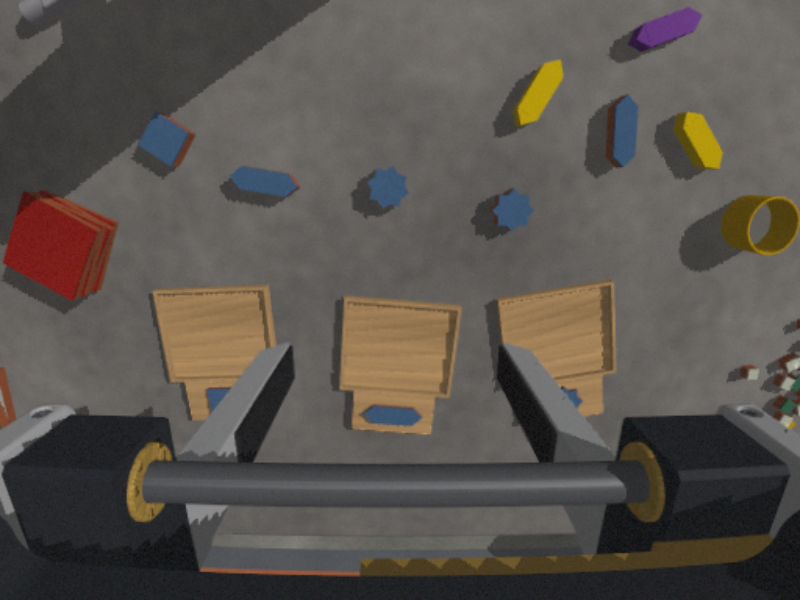

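The overhead picture (800x600) shows everything clearly:
- **Tiles:** square (165,140), bar (264,182), star (388,188), star (512,210), bar (622,132).
- **Look-alikes:** yellow (540,92) and (698,140), purple (667,28).
- **Trays:** square, bar and star from left to right.

I start with the bar near yellow, and narrow the jaws for it.

```bash
python3 -c "
from h import *
go(.3815,.2627,.08,93.8)"
```

```text
shift [137.1 261.8 240.7] turn [ 0.   0.  -3.7] tcp [0.519  0.0012 0.3208] jaw -269.9 rows>= 8
```

>>> move_arm(targets=[[[137,262,150],[0,0,-3.7],0.06],[[137,262,150],[0,0,-3.7],0.06],[[137,262,150],[0,0,-3.7],0.06],[[137,262,150],[0,0,-3.7],0.06],[[137,262,150],[0,0,-3.7],0.06],[[137,262,150],[0,0,-3.7],0.06],[[137,262,150],[0,0,-3.7],0.06],[[137,262,200],[0,0,-3.7],0.06],[[137,262,240],[0,0,-3.7],0.06],[[137,262,240],[0,0,-3.7],0.06],[[137,262,240],[0,0,-3.7],0.06]])

```text
time: 3.6
tool_pos: [0.3845, 0.262, 0.083]
ee_rot: [3.14, 0.004, -3.078]
wrist_force: [0.3, 0.9, 0.7]
width: 0.0497
```

Run:
```python
from h import *
s=snap("wrist"); save(s[0],"w2")
for b in blobs(*s,0.02,amin=150): print(*b)
go(.3815,.2627,.008,93.8)
```

```text
[139. 258.] [0.4647 0.1399] [28.8 49.4] 94.6 925.1841016361118
[ 15. 233.] [ 0.4464 -0.0043] [42.1 49.9] 166.9 1435.0168727228406
[254. 192.] [0.3809 0.2632] [25.9 77.6] 4.4 1660.156527571082
shift [ 3.6  0.4 75.4] turn [ 0.1  0.3 -0.1] tcp [0.3847 0.2624 0.0834] jaw -266.3 rows>= 3
```

View pics/w2.png

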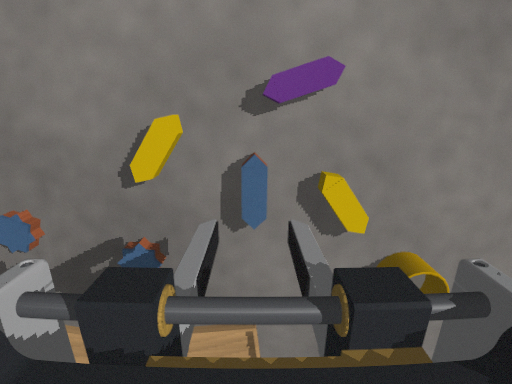

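The close view shows the blue bar at (254,192), centred between the fingers. The yellow bars at (157,148) and (345,203) are clear. I descend, grip and lift.

>>> move_arm(targets=[[[3,0,40],[0,0,0],0.06],[[3,0,65],[0,0,0],0.06],[[3,0,74],[0,0,0],0.06],[[3,0,74],[0,0,0],0.06],[[3,0,74],[0,0,0],-1],[[3,0,74],[0,0,0],-1],[[3,0,74],[0,0,0],-1],[[3,0,74],[0,0,0],-1],[[3,0,74],[0,0,0],-1],[[3,0,55],[0,0,0],-1],[[3,0,20],[0,0,0],-1],[[3,0,-20],[0,0,0],-1],[[3,0,-20],[0,0,0],-1]])

```text
time: 5.28
tool_pos: [0.3818, 0.2632, 0.1042]
ee_rot: [3.138, 0.007, -3.076]
wrist_force: [0.6, -0.3, -0.0]
width: 0.0004
```

```bash
cat >> h.py <<'E'
def inbay(cx,cy,yaw,u,v):
    a=np.radians(yaw); return cx+u*np.cos(a)-v*np.sin(a), cy+u*np.sin(a)+v*np.cos(a)
BAR=(.650,.006,-4.8); STAR=(.635,.213,9); SQ=(.634,-.232,2)
E
python3 - <<'E'
from h import *
print(status.get_obs()["width"]); x,y=inbay(*BAR,0,.033); print(x,y); go(x,y,.08,85.2)
E
```

```text
0.0004005772453060374
0.6527613688299664 0.03888426435523364
shift [-255.6 -241.5   25.2] turn [0.2 0.4 8.5] tcp [0.3818 0.2632 0.1042] jaw -266.3 rows>= 7
```

The fingers shut on nothing, so I look before doing anything else.

Run:
```python
from h import *
s=snap("wrist"); save(s[0],"w3")
for b in blobs(*s,0.02,amin=150): print(*b)
```

```text
[145. 255.] [0.4716 0.1399] [45.3 46.6] 158.3 1443.3016162577271
[ 26. 227.] [ 0.4463 -0.0058] [45.6 46.9] 97.7 1506.6441109006641
[252. 189.] [0.3807 0.2633] [25.3 77.5] 3.0 1620.6352977663278
```

View pics/w3.png

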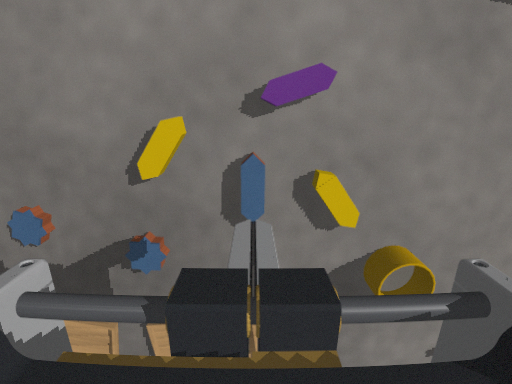

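The bar is unmoved at (252,189), so the jaws probably shut above it or slipped off. I go down again, stop open, and look from the side.

>>> move_arm(targets=[[[0,0,0],[0,0,0],0.06],[[0,0,0],[0,0,0],0.06],[[0,0,30],[0,0,0],0.06],[[0,0,65],[0,0,0],0.06],[[0,0,85],[0,0,0],0.06],[[0,0,94],[0,0,0],0.06],[[0,0,94],[0,0,0],0.06],[[0,0,94],[0,0,0],0.06]])

```text
time: 6.32
tool_pos: [0.3801, 0.2623, 0.0074]
ee_rot: [3.141, 0.002, -3.076]
wrist_force: [-0.0, -0.2, 0.7]
width: 0.0502
```

Run:
```python
from h import *
o=status.get_obs(); print(o["tool_pos"],o["wrist_force"],o["width"])
s=snap("side"); c=s[0][200:320,200:360]; save(cv2.resize(c,None,fx=5,fy=5,interpolation=cv2.INTER_CUBIC),"s3")
```

```text
[0.38012024 0.26229094 0.00741451] [-0.00272566 -0.17389323  0.67165443] 0.050150618556621326
```

View pics/s3.png

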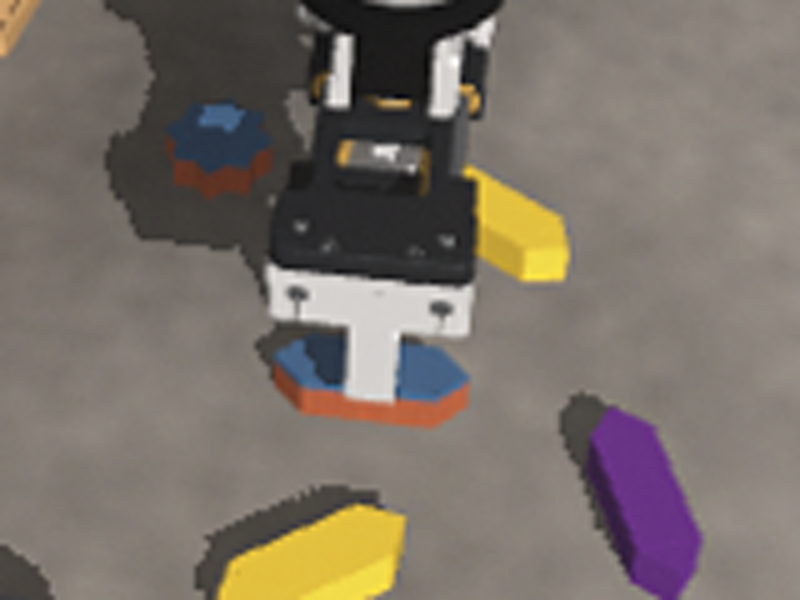

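Run:
```python
from h import *
s=snap("side"); K,D,T=s[1:]
for p in [(.38,.2623+d,z) for d in(.025,.037) for z in(.007,.015,.022,.03)]+[(.38,.276,.0),(.38,.276,.02)]:
    q=T[:3,:3].T@(np.array(p)-T[:3,3]); r=cv2.projectPoints(np.array([[q[0],-q[1],-q[2]]]),np.zeros(3),np.zeros(3),K,D)[0].ravel()
    print(p,r.round(1),"crop",((r-[200,200])*5).round())
```

```text
(0.38, 0.2873, 0.007) [272.3 286.6] crop [361. 433.]
(0.38, 0.2873, 0.015) [272.4 284. ] crop [362. 420.]
(0.38, 0.2873, 0.022) [272.6 281.7] crop [363. 408.]
(0.38, 0.2873, 0.03) [272.7 279. ] crop [364. 395.]
(0.38, 0.29929999999999995, 0.007) [271.3 291.3] crop [357. 457.]
(0.38, 0.29929999999999995, 0.015) [271.5 288.7] crop [357. 444.]
(0.38, 0.29929999999999995, 0.022) [271.6 286.4] crop [358. 432.]
(0.38, 0.29929999999999995, 0.03) [271.7 283.7] crop [359. 419.]
(0.38, 0.276, 0.0) [273.1 284.5] crop [365. 423.]
(0.38, 0.276, 0.02) [273.4 278. ] crop [367. 390.]
```

Run:
```python
from h import *
print([a for a in dir(robot) if a[0]!='_'],robot.grasp_offset)
m=viewer.camera_model("wrist"); T=np.linalg.inv(np.array(m["T_tool_cam"]))
for z in(0,-.01,-.02,-.03,-.04):
    q=T@[0,0,z,1]; print(z,cv2.projectPoints(np.array([[q[0],-q[1],-q[2]]]),np.zeros(3),np.zeros(3),m["K"],m["D"])[0].ravel().round(1))
```

```text
['IKError', 'grasp_offset'] 0.0188
0 [252.1 219.5]
-0.01 [252.  224.4]
-0.02 [252.  229.7]
-0.03 [252.  235.6]
-0.04 [251.9 242.1]
```

The fingertips really sit about 20–30 mm behind the reported TCP: the side view puts a tip near z = 27 mm while the TCP reads 7 mm, and the shut tips in w3 agree. So I need to go deeper. I step down carefully, watching the force and the tip row in the side view.

>>> move_arm(targets=[[[0,0,8],[0,0,0],0.06],[[0,0,14],[0,0,0],0.06],[[0,0,18],[0,0,0],0.06],[[0,0,18],[0,0,0],0.06]])

```text
time: 6.92
tool_pos: [0.3789, 0.2616, -0.0122]
ee_rot: [-3.141, -0.001, -3.077]
wrist_force: [0.5, -1.0, 0.7]
width: 0.0498
```

Run:
```python
from h import *
o=status.get_obs(); print(o["tool_pos"],o["wrist_force"],o["width"])
s=snap("side"); print(s[0][268:296,273].tolist())
```

```text
[ 0.37892352  0.26163054 -0.01215828] [ 0.45192983 -0.98135549  0.70654528] 0.049840369893426946
[[212, 209, 205], [213, 209, 207], [212, 210, 207], [213, 209, 207], [213, 210, 207], [211, 208, 205], [211, 208, 205], [212, 208, 205], [211, 208, 205], [212, 209, 205], [211, 208, 204], [211, 208, 205], [211, 208, 205], [212, 208, 205], [212, 208, 205], [211, 208, 204], [212, 209, 206], [216, 212, 210], [171, 165, 160], [135, 129, 121], [135, 127, 119], [137, 130, 122], [140, 131, 123], [137, 130, 121], [135, 128, 120], [133, 126, 118], [132, 125, 116], [130, 123, 115]]
```

No contact yet, and the tip is at row 286, meaning a height of 8–23 mm. I go another 6 mm down in small steps, then close.

>>> move_arm(targets=[[[0,0,2],[0,0,0],0.06],[[0,0,4],[0,0,0],0.06],[[0,0,6],[0,0,0],0.06],[[0,0,6],[0,0,0],0.06]])

```text
time: 7.48
tool_pos: [0.3792, 0.2618, -0.0177]
ee_rot: [-3.142, -0.0, -3.076]
wrist_force: [0.5, -0.3, -0.4]
width: 0.0499
```

Run:
```python
from h import *
o=status.get_obs(); print(o["tool_pos"],o["wrist_force"],o["width"])
s=snap("side"); print(s[0][283:294,273,0].tolist())
```

```text
[ 0.3792316   0.26180531 -0.01772949] [ 0.49156681 -0.31231745 -0.44732886] 0.04987710265753246
[212, 211, 211, 212, 215, 169, 138, 138, 137, 134, 134]
```

>>> move_arm(targets=[[[0,0,0],[0,0,0],-1],[[0,0,0],[0,0,0],-1],[[0,0,0],[0,0,0],-1],[[0,0,0],[0,0,0],-1],[[0,0,-4],[0,0,0],-1],[[0,0,-10],[0,0,0],-1],[[0,0,-10],[0,0,0],-1]])

```text
time: 8.4
tool_pos: [0.38, 0.2622, -0.0067]
ee_rot: [3.141, 0.002, -3.076]
wrist_force: [0.9, -0.7, 0.1]
width: 0.0257
```

Run:
```python
from h import *
o=status.get_obs(); print(o["tool_pos"],o["wrist_force"],o["width"])
s=snap("side"); c=s[0][220:310,220:340]; save(cv2.resize(c,None,fx=5,fy=5,interpolation=cv2.INTER_CUBIC),"s4")
```

```text
[ 0.38000663  0.2622174  -0.00669498] [ 0.93715529 -0.70998353  0.11365235] 0.025715288814926813
```

View pics/s4.png

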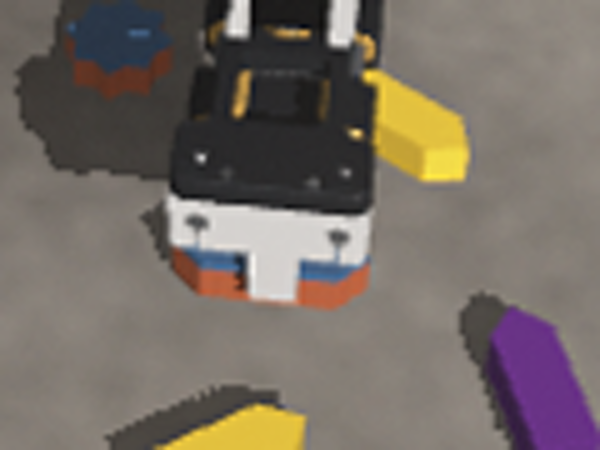

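The bar is gripped (width 25.7 mm) and lifted, as the crop shows. I gripped at TCP z = -17.7 mm, so release on the 4 mm floor should be at about -13.3 mm.

Run:
```python
from h import *
go(*inbay(*BAR,0,.033),.06,85.2)
```

```text
shift [-258.  -240.4  -66.9] turn [0.  0.1 8.5] tcp [ 0.3797  0.2621 -0.007 ] jaw -266.3 rows>= 7
```

>>> move_arm(targets=[[[0,0,-40],[0,0,0],-1],[[0,0,-67],[0,0,0],-1],[[-50,-47,-67],[0,0,2],-1],[[-90,-84,-67],[0,0,3.5],-1],[[-130,-121,-67],[0,0,5],-1],[[-170,-158,-67],[0,0,6.5],-1],[[-210,-195,-67],[0,0,8],-1],[[-240,-225,-67],[0,0,8.5],-1],[[-258,-240,-67],[0,0,8.5],-1],[[-258,-240,-67],[0,0,8.5],-1],[[-258,-240,-67],[0,0,8.5],-1],[[-258,-240,-67],[0,0,8.5],-1]])

```text
time: 9.95
tool_pos: [0.6517, 0.0402, 0.0596]
ee_rot: [3.141, -0.0, 3.06]
wrist_force: [-0.1, 0.4, -1.0]
width: 0.0255
```

Run:
```python
from h import *
print(status.get_obs()["width"])
go(*inbay(*BAR,0,.033),-.0133,85.2)
s=snap("wrist"); save(s[0],"w4")
for b in blobs(*s,0.018,amin=150): print(*b)
```

```text
0.025480218268842527
shift [-1.2 -1.2 72.9] turn [ 0.  -0.   0.1] tcp [0.6517 0.0402 0.0596] jaw 85.3 rows>= 3
[439. 257.] [0.7275 0.2306] [44. 45.] 33.1 1387.6294918179512
[250. 247.] [0.6972 0.0356] [ 43.7 123.9] 170.2 4047.758515344141
[357.   4.] [0.4895 0.1387] [10.7 36.4] 87.5 182.85970334798097
```

View pics/w4.png

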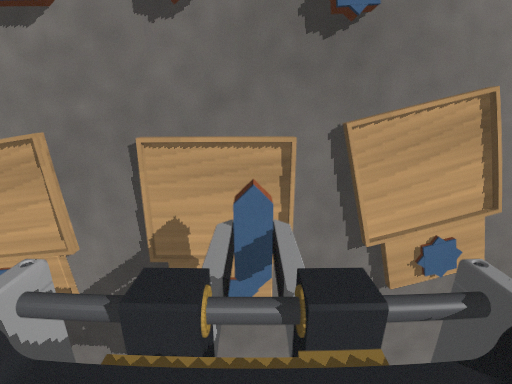

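The wrist view shows the bar held at (253,240) over the middle bay, which spans columns 137–296. The margins are fine, so I lower gently and open just a little.

>>> move_arm(targets=[[[-1,-1,30],[0,0,0],-1],[[-1,-1,55],[0,0,0],-1],[[-1,-1,66],[0,0,0],-1],[[-1,-1,70],[0,0,0],-1],[[-1,-1,72.5],[0,0,0],-1],[[-1,-1,72.5],[0,0,0],-1],[[-1,-1,72.5],[0,0,0],-1]])

```text
time: 10.88
tool_pos: [0.654, 0.0381, -0.0121]
ee_rot: [3.141, 0.002, 3.058]
wrist_force: [0.1, 0.4, -0.7]
width: 0.0259
```

Run:
```python
from h import *
o=status.get_obs(); print(o["tool_pos"],o["wrist_force"],o["width"])
```

```text
[ 0.65399682  0.03806522 -0.01212728] [ 0.08047203  0.3875911  -0.69336238] 0.02587107719480243
```

>>> move_arm(targets=[[[0,0,1],[0,0,0],-1],[[0,0,2],[0,0,0],-1],[[0,0,2],[0,0,0],-1],[[0,0,2],[0,0,0],-1]])

```text
time: 11.38
tool_pos: [0.6539, 0.0381, -0.0134]
ee_rot: [3.141, 0.002, 3.058]
wrist_force: [-1.6, -0.2, 5.0]
width: 0.0258
```

Contact reads 5 N, so the bar is on the floor. I release and rise.

>>> move_arm(targets=[[[0,0,0.5],[0,0,0],-0.23],[[0,0,0],[0,0,0],-0.23],[[0,0,0],[0,0,0],-0.23],[[0,0,-20],[0,0,0],-0.23],[[0,0,-50],[0,0,0],-0.23],[[0,0,-90],[0,0,0],-0.23],[[0,0,-120],[0,0,0],0.06],[[0,0,-120],[0,0,0],0.06]])

```text
time: 12.38
tool_pos: [0.656, 0.0381, 0.1103]
ee_rot: [3.141, 0.009, 3.058]
wrist_force: [-0.3, -0.1, 0.4]
width: 0.0489
```

```bash
python3 - <<'E'
import re
t=open('h.py').read()
t=t.replace("d=(jaw+90-yaw0+90)%180-90","j1=np.degrees(np.arctan2(y,x)); J=[jaw+k for k in(-360,-180,0,180,360) if abs(j1-jaw-k)<140]; y0=yaw0-90; cand=[j for j in J]; cur=np.degrees(o['joint_positions'][0]-o['joint_positions'][5]); d=min((j-cur for j in cand),key=abs)")
open('h.py','w').write(t)
E
python3 - <<'E'
from h import *
s=snap("wrist")
for b in blobs(*s,0.024,amin=150): print(*b)
go(.440,-.152,.08,-10.8)
E
```

```text
[233. 261.] [0.7429 0.0078] [23.3 56.1] 85.4 1098.5510279134207
[ 52. 257.] [ 0.7228 -0.2188] [42.8 43.4] 91.7 1379.2609142571687
[415. 232.] [0.7245 0.227 ] [42.9 43.2] 31.0 1298.307944536209
[253. 188.] [0.6549 0.0384] [25.1 76.9] 175.9 1582.2274341427908
[340.   8.] [0.4844 0.1368] [22.3 45.2] 87.0 607.3045230525732
[47.  4.] [ 0.45  -0.148] [10.3 74.7] 80.3 603.8439752489328
shift [ 198.1 -207.3   26.4] turn [ 0.2  0.2 96. ] tcp [0.6545 0.0381 0.1073] jaw 85.2 rows>= 10
```

The bar now lies at (0.655, 0.038), aligned. Next is the second bar.

>>> move_arm(targets=[[[198,-207,26],[0,0,96],0.06],[[198,-207,26],[0,0,96],0.06],[[198,-207,26],[0,0,96],0.06],[[198,-207,26],[0,0,96],0.06],[[198,-207,26],[0,0,96],0.06],[[198,-207,26],[0,0,96],0.06],[[198,-207,26],[0,0,96],0.06],[[198,-207,26],[0,0,96],0.06],[[198,-207,26],[0,0,96],0.06],[[198,-207,26],[0,0,96],0.06],[[198,-207,26],[0,0,96],0.06],[[198,-207,26],[0,0,96],0.06],[[198,-207,26],[0,0,96],0.06]])

```text
time: 14.05
tool_pos: [0.4388, -0.1517, 0.0789]
ee_rot: [-3.142, -0.0, 1.384]
wrist_force: [0.6, 0.4, -0.1]
width: 0.0501
```

Run:
```python
from h import *
s=snap("wrist")
for b in blobs(*s,0.02,amin=150): print(*b)
go(.440,-.152,-.0177,-10.8)
```

```text
[232. 289.] [ 0.3949 -0.2527] [26.5 50.2] 169.5 876.6479883912206
[507. 218.] [ 0.7098 -0.2281] [11.3 44.1] 95.8 453.8915809005499
[255. 196.] [ 0.44   -0.1512] [25.5 77. ] 80.1 1656.4662808322907
[232.  42.] [ 0.4471 -0.0074] [44.9 45.4] 9.1 1413.645114769438
shift [-0.1  1.2 96.6] turn [-0.  -0.   0.1] tcp [ 0.4389 -0.1517  0.0789] jaw -10.7 rows>= 3
```

>>> move_arm(targets=[[[0,1,45],[0,0,0],0.06],[[0,1,75],[0,0,0],0.06],[[0,1,88],[0,0,0],0.06],[[0,1,93],[0,0,0],0.06],[[0,1,96],[0,0,0],0.06],[[0,1,96],[0,0,0],0.06],[[0,1,96],[0,0,0],-1],[[0,1,96],[0,0,0],-1],[[0,1,96],[0,0,0],-1],[[0,1,96],[0,0,0],-1]])

```text
time: 15.35
tool_pos: [0.4401, -0.152, -0.0167]
ee_rot: [3.141, 0.0, 1.383]
wrist_force: [0.7, 0.2, 1.6]
width: 0.0256
```

Run:
```python
from h import *
go(*inbay(*BAR,0,-.033),.06,85.2)
```

```text
shift [161.6 180.2 -76.7] turn [ 0. -0. 84.] tcp [ 0.4401 -0.152  -0.0167] jaw -10.8 rows>= 9
```

>>> move_arm(targets=[[[0,0,-30],[0,0,0],-1],[[0,0,-77],[0,0,0],-1],[[15,17,-77],[0,0,8],-1],[[32,36,-77],[0,0,17],-1],[[50,55,-77],[0,0,26],-1],[[68,75,-77],[0,0,35],-1],[[85,95,-77],[0,0,44],-1],[[103,115,-77],[0,0,53],-1],[[120,135,-77],[0,0,62],-1],[[138,155,-77],[0,0,71],-1],[[155,173,-77],[0,0,80],-1],[[161,180,-77],[0,0,84],-1],[[161,180,-77],[0,0,84],-1],[[161,180,-77],[0,0,84],-1],[[161,180,-77],[0,0,84],-1]])

```text
time: 17.23
tool_pos: [0.6463, -0.0277, 0.06]
ee_rot: [-3.142, 0.0, -0.083]
wrist_force: [-0.5, 0.1, -1.2]
width: 0.0258
```

Run:
```python
from h import *
print(status.get_obs()["width"])
go(*inbay(*BAR,0,-.033),-.0115,85.2)
s=snap("wrist"); save(s[0],"w5")
```

```text
0.025789657092764453
shift [ 0.9 -0.9 71.5] turn [-0.  0.  0.] tcp [ 0.6463 -0.0277  0.06  ] jaw -94.8 rows>= 3
```

View pics/w5.png

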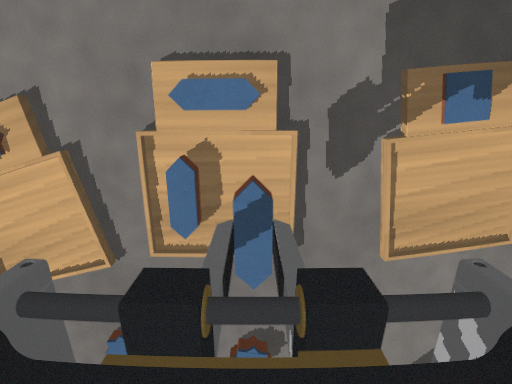

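The first bar lies flat at (183,197), and the held bar at (253,230) is over the other half of the bay. I lower it.

>>> move_arm(targets=[[[1,-1,30],[0,0,0],-1],[[1,-1,55],[0,0,0],-1],[[1,-1,66],[0,0,0],-1],[[1,-1,69],[0,0,0],-1],[[1,-1,71],[0,0,0],-1],[[1,-1,72],[0,0,0],-1],[[1,-1,72.5],[0,0,0],-1],[[1,-1,72.5],[0,0,0],-1]])

```text
time: 18.27
tool_pos: [0.6481, -0.0265, -0.0121]
ee_rot: [-3.142, -0.001, -0.083]
wrist_force: [0.1, 0.5, -1.1]
width: 0.0257
```

>>> move_arm(targets=[[[0,0,0.7],[0,0,0],-1],[[0,0,1.3],[0,0,0],-1],[[0,0,1.3],[0,0,0],-1]])

```text
time: 18.65
tool_pos: [0.6481, -0.0265, -0.0127]
ee_rot: [-3.142, -0.001, -0.083]
wrist_force: [-2.4, 0.4, 5.6]
width: 0.0255
```

>>> move_arm(targets=[[[0,0,0.5],[0,0,0],-0.23],[[0,0,0],[0,0,0],-0.23],[[0,0,0],[0,0,0],-0.23],[[0,0,-20],[0,0,0],-0.23],[[0,0,-50],[0,0,0],-0.23],[[0,0,-90],[0,0,0],-0.23],[[0,0,-110],[0,0,0],0.5],[[0,0,-110],[0,0,0],0.5]])

```text
time: 19.65
tool_pos: [0.6494, -0.0267, 0.0991]
ee_rot: [3.141, -0.005, -0.083]
wrist_force: [1.4, 0.1, -0.4]
width: 0.0525
```

```bash
cat >> h.py <<'E'
def phase(z,want,n=8):
    """wrist view: tile nearest want; angle (deg, mod 360/n) of its points from the contour's n-fold radius harmonic"""
    im,K,D,T=snap("wrist"); m=cv2.inRange(cv2.cvtColor(im,cv2.COLOR_RGB2HSV),(98,70,25),(125,255,255)); best=None
    for c in cv2.findContours(m,cv2.RETR_EXTERNAL,cv2.CHAIN_APPROX_NONE)[0]:
        if cv2.contourArea(c)<150: continue
        p=ray(c.reshape(-1,2),K,D,T,z)[:,:2]; q=(p*1e4).astype(np.float32).reshape(-1,1,2); M=cv2.moments(q); ct=np.array([M['m10'],M['m01']])/M['m00']/1e4
        if best is None or np.hypot(*(ct-want))<np.hypot(*(best[0]-want)): best=(ct,p)
    d=best[1]-best[0]; a=np.arctan2(d[:,1],d[:,0]); r=np.hypot(*d.T); th=np.linspace(-np.pi,np.pi,720,False); o=np.argsort(a)
    rr=np.interp(th,a[o],r[o],period=2*np.pi); F=[np.mean(rr*np.exp(-1j*k*th)) for k in(n,)][0]
    ph=(-np.degrees(np.angle(F))/n)%(360/n); ph=(-ph)%(360/n)
    print("ctr",best[0].round(4),"point angle",round(ph,1),"amp mm",round(2e3*abs(F),2),"rmax",round(rr.max()*1e3,1))
E
python3 - <<'E'
from h import *
s=snap("wrist")
for b in blobs(*s,0.024,amin=150): print(*b)
go(.447,-.0075,.08,-94.8)
E
```

```text
[251. 340.] [ 0.4528 -0.0077] [44.7 45.7] 6.6 1414.7890395911888
[253. 193.] [ 0.6482 -0.0261] [24.1 76.6] 175.9 1564.5202181888558
[193. 190.] [0.6562 0.0379] [25.8 77.5] 175.3 1624.8567728131636
[ 15. 141.] [0.7281 0.2236] [38.3 43.8] 163.6 1240.12610519588
[221. 100.] [ 0.7459 -0.0027] [24.6 74.8] 84.9 1554.253547552987
[440. 101.] [ 0.7289 -0.2238] [42.2 43.6] 92.0 1749.1511699926853
shift [-202.    -2.2   16.5] turn [-0.  -0.1  0. ] tcp [ 0.6481 -0.0265  0.0967] jaw -94.8 rows>= 5
```

Both bars are flat and aligned in their bay. On to the middle star, after fixing a sign slip in my phase helper.

>>> move_arm(targets=[[[-202,-2,16],[0,0,0],0.5],[[-202,-2,16],[0,0,0],0.5],[[-202,-2,16],[0,0,0],0.5],[[-202,-2,16],[0,0,0],0.5],[[-202,-2,16],[0,0,0],0.5],[[-202,-2,16],[0,0,0],0.5],[[-202,-2,16],[0,0,0],0.5],[[-202,-2,16],[0,0,0],0.5],[[-202,-2,16],[0,0,0],0.5]])

```text
time: 20.82
tool_pos: [0.4471, -0.0077, 0.0801]
ee_rot: [-3.142, 0.0, -0.083]
wrist_force: [-0.7, -0.3, -0.4]
width: 0.0704
```

```bash
sed -i 's/; ph=(-ph)%(360\/n)//' h.py
python3 - <<'E'
from h import *
print(status.get_obs()["width"]); phase(.02,[.447,-.0075])
s=snap("wrist"); save(cv2.resize(s[0][110:270,150:350],None,fx=3,fy=3,interpolation=cv2.INTER_CUBIC),"w6")
go(.447,-.0075,-.017,-94.8)
E
```

```text
0.07039961064442707
ctr [ 0.4475 -0.0072] point angle 29.9 amp mm 2.24 rmax 24.5
shift [ 0.1 -0.2 97.2] turn [-0.  0.  0.] tcp [ 0.4469 -0.0077  0.0802] jaw -94.8 rows>= 3
```

View pics/w6.png

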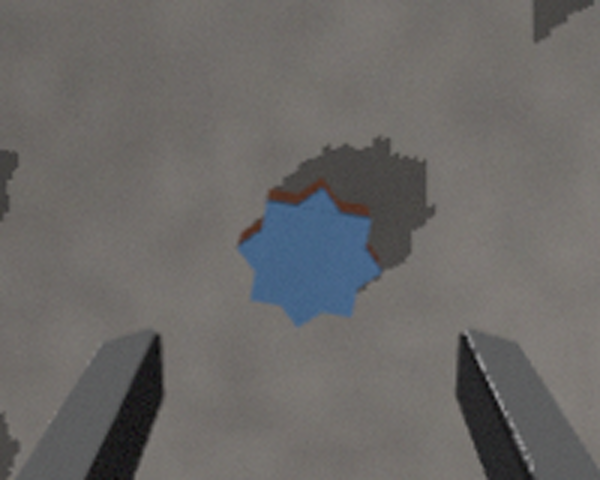

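The point angle is 30° (the crop agrees: top point at (322,190), centre (311,258)). The jaws should close at 52.4° + k·45°, so I choose 7.4°, which also suits the star tray.

Run:
```python
from h import *
go(.4475,-.0072,.06,7.4)
```

```text
shift [ 0.6 -0.5 20.2] turn [  -0.    -0.  -102.2] tcp [ 0.4469 -0.0077  0.0802] jaw -94.8 rows>= 11
```

>>> move_arm(targets=[[[0.5,-0.5,20],[0,0,-102.2],0.5],[[0.5,-0.5,20],[0,0,-102.2],0.5],[[0.5,-0.5,20],[0,0,-102.2],0.5],[[0.5,-0.5,20],[0,0,-102.2],0.5],[[0.5,-0.5,20],[0,0,-102.2],0.5],[[0.5,-0.5,20],[0,0,-102.2],0.5],[[0.5,-0.5,20],[0,0,-102.2],0.5],[[0.5,-0.5,20],[0,0,-102.2],0.5],[[0.5,-0.5,20],[0,0,-102.2],0.5],[[0.5,-0.5,20],[0,0,-102.2],0.5],[[0.5,-0.5,20],[0,0,-102.2],0.5],[[0.5,-0.5,20],[0,0,-102.2],0.5],[[0.5,-0.5,20],[0,0,-102.2],0.5]])

```text
time: 22.55
tool_pos: [0.4472, -0.0072, 0.0602]
ee_rot: [3.142, -0.0, 1.7]
wrist_force: [-0.7, -0.2, 1.1]
width: 0.0702
```

Run:
```python
from h import *
phase(.02,[.447,-.0075])
go(.4475,-.0072,-.017,7.4)
```

```text
ctr [ 0.4471 -0.0069] point angle 30.0 amp mm 2.23 rmax 24.8
shift [-0.   0.3 77.1] turn [-0. -0.  0.] tcp [ 0.4472 -0.0072  0.0601] jaw 7.4 rows>= 3
```

>>> move_arm(targets=[[[0,0,40],[0,0,0],0.5],[[0,0,62],[0,0,0],0.5],[[0,0,71],[0,0,0],0.5],[[0,0,75],[0,0,0],0.5],[[0,0,77],[0,0,0],0.5],[[0,0,77],[0,0,0],0.5],[[0,0,77],[0,0,0],-1],[[0,0,77],[0,0,0],-1],[[0,0,77],[0,0,0],-1],[[0,0,77],[0,0,0],-1],[[0,0,77],[0,0,0],-1]])

```text
time: 23.98
tool_pos: [0.4474, -0.0072, -0.0167]
ee_rot: [3.141, -0.0, 1.701]
wrist_force: [-0.9, 0.4, 1.2]
width: 0.0437
```

Run:
```python
from h import *
print(inbay(*STAR,0,-.033))
go(*inbay(*STAR,0,-.033),.06,9)
```

```text
(np.float64(0.6401623373463277), np.float64(0.18040628476036044))
shift [161.1 215.4 -76.6] turn [ 0.  -0.  -1.6] tcp [ 0.4474 -0.0072 -0.0167] jaw 7.4 rows>= 6
```

The star is gripped at 43.7 mm, with the pads slightly into the notches, so it is well centred. I carry it to the star tray.

>>> move_arm(targets=[[[0,0,-30],[0,0,0],-1],[[0,0,-77],[0,0,0],-1],[[25,33,-77],[0,0,0],-1],[[50,66,-77],[0,0,0],-1],[[75,100,-77],[0,0,-1.6],-1],[[100,134,-77],[0,0,-1.6],-1],[[125,167,-77],[0,0,-1.6],-1],[[150,200,-77],[0,0,-1.6],-1],[[161,215,-77],[0,0,-1.6],-1],[[161,215,-77],[0,0,-1.6],-1],[[161,215,-77],[0,0,-1.6],-1],[[161,215,-77],[0,0,-1.6],-1]])

```text
time: 25.48
tool_pos: [0.639, 0.1794, 0.0603]
ee_rot: [-3.141, 0.0, 1.728]
wrist_force: [-0.6, 0.4, -1.1]
width: 0.043
```

Run:
```python
from h import *
print(status.get_obs()["width"])
go(*inbay(*STAR,0,-.033),-.012,9)
s=snap("wrist"); save(s[0],"w7")
```

```text
0.04301887170271589
shift [ 0.8  1.3 72.3] turn [-0.  0. -0.] tcp [0.639  0.1794 0.0603] jaw 9.0 rows>= 3
```

View pics/w7.png

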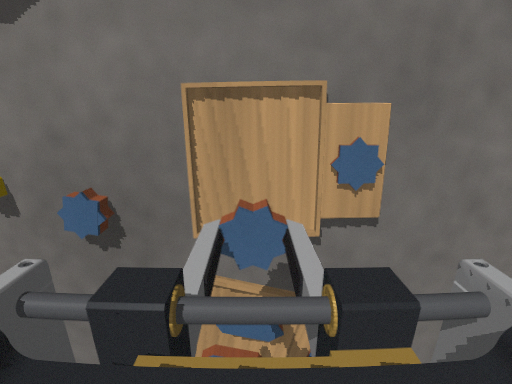

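The star is held at (254,235), the tray is square to the tool, and the jaws are inside the bay (columns 192–320). I lower it.

>>> move_arm(targets=[[[1,1,30],[0,0,0],-1],[[1,1,55],[0,0,0],-1],[[1,1,66],[0,0,0],-1],[[1,1,69],[0,0,0],-1],[[1,1,71],[0,0,0],-1],[[1,1,72],[0,0,0],-1],[[1,1,73],[0,0,0],-1],[[1,1,73],[0,0,0],-1],[[1,1,73],[0,0,0],-1]])

```text
time: 26.65
tool_pos: [0.6406, 0.1815, -0.0125]
ee_rot: [3.141, -0.0, 1.729]
wrist_force: [0.2, 0.0, -0.3]
width: 0.0435
```

>>> move_arm(targets=[[[0,0,0.7],[0,0,0],-1],[[0,0,1.3],[0,0,0],-1],[[0,0,1.3],[0,0,0],-1]])

```text
time: 27.02
tool_pos: [0.6406, 0.1815, -0.0126]
ee_rot: [3.141, -0.0, 1.728]
wrist_force: [-2.5, -1.1, 5.8]
width: 0.0432
```

>>> move_arm(targets=[[[0,0,0.5],[0,0,0],0.19],[[0,0,0],[0,0,0],0.19],[[0,0,0],[0,0,0],0.19],[[0,0,-20],[0,0,0],0.19],[[0,0,-50],[0,0,0],0.19],[[0,0,-90],[0,0,0],0.5],[[0,0,-100],[0,0,0],0.5],[[0,0,-100],[0,0,0],0.5]])

```text
time: 28.02
tool_pos: [0.641, 0.1815, 0.0871]
ee_rot: [3.139, -0.0, 1.728]
wrist_force: [0.1, -0.4, -0.6]
width: 0.0707
```

Run:
```python
from h import *
phase(.024,[.641,.18])
phase(.02,[.4725,.139])
go(.4725,.139,.07,9)
```

```text
ctr [0.6403 0.1819] point angle 31.4 amp mm 2.2 rmax 24.4
ctr [0.4732 0.1403] point angle 0.5 amp mm 2.18 rmax 25.0
shift [ -15.5 -171.5   14.6] turn [-0.2  0.   0. ] tcp [0.6394 0.1812 0.0841] jaw 9.0 rows>= 4
```

Star 1 is placed at (0.640, 0.182). Star 2 has its points at 0.5°, so the jaw goes to 23°.

>>> move_arm(targets=[[[-15,-171,15],[0,0,-14],0.5],[[-15,-171,15],[0,0,-14],0.5],[[-15,-171,15],[0,0,-14],0.5],[[-15,-171,15],[0,0,-14],0.5],[[-15,-171,15],[0,0,-14],0.5],[[-15,-171,15],[0,0,-14],0.5],[[-15,-171,15],[0,0,-14],0.5],[[-15,-171,15],[0,0,-14],0.5]])

```text
time: 29.12
tool_pos: [0.4745, 0.1398, 0.0709]
ee_rot: [3.142, -0.0, 1.973]
wrist_force: [-0.4, -0.4, 0.2]
width: 0.0704
```

Run:
```python
from h import *
phase(.02,[.4725,.139])
go(.4728,.139,-.017,23)
```

```text
ctr [0.4724 0.1396] point angle 0.4 amp mm 2.26 rmax 24.8
shift [-0.2 -1.8 87.9] turn [ 0. -0.  0.] tcp [0.4744 0.1398 0.0709] jaw 23.0 rows>= 3
```

>>> move_arm(targets=[[[0,-2,45],[0,0,0],0.5],[[0,-2,72],[0,0,0],0.5],[[0,-2,82],[0,0,0],0.5],[[0,-2,86],[0,0,0],0.5],[[0,-2,88],[0,0,0],0.5],[[0,-2,88],[0,0,0],0.5],[[0,-2,88],[0,0,0],-1],[[0,-2,88],[0,0,0],-1],[[0,-2,88],[0,0,0],-1],[[0,-2,88],[0,0,0],-1],[[0,-2,88],[0,0,0],-1]])

```text
time: 30.55
tool_pos: [0.4722, 0.1391, -0.0169]
ee_rot: [3.141, -0.0, 1.973]
wrist_force: [-0.5, 0.3, 1.6]
width: 0.0433
```

Run:
```python
from h import *
go(*inbay(*STAR,0,.033),.06,9)
```

```text
shift [ 36.4 186.8 -76.8] turn [ 0. -0. 14.] tcp [ 0.4722  0.1391 -0.0169] jaw 23.0 rows>= 5
```

>>> move_arm(targets=[[[0,0,-30],[0,0,0],-1],[[0,0,-77],[0,0,0],-1],[[7,35,-77],[0,0,3],-1],[[14,72,-77],[0,0,6],-1],[[21,108,-77],[0,0,9],-1],[[28,144,-77],[0,0,12],-1],[[34,175,-77],[0,0,14],-1],[[36,187,-77],[0,0,14],-1],[[36,187,-77],[0,0,14],-1],[[36,187,-77],[0,0,14],-1],[[36,187,-77],[0,0,14],-1]])

```text
time: 31.92
tool_pos: [0.6295, 0.2447, 0.0602]
ee_rot: [-3.141, 0.0, 1.728]
wrist_force: [0.1, -0.4, -0.7]
width: 0.0433
```

Run:
```python
from h import *
print(status.get_obs()["width"])
go(*inbay(*STAR,0,.033),-.012,9)
```

```text
0.04331508462233206
shift [ 0.9  0.5 72.2] turn [-0.  0.  0.] tcp [0.6295 0.2447 0.0602] jaw 9.0 rows>= 3
```

>>> move_arm(targets=[[[1,0.5,30],[0,0,0],-1],[[1,0.5,55],[0,0,0],-1],[[1,0.5,66],[0,0,0],-1],[[1,0.5,69],[0,0,0],-1],[[1,0.5,71],[0,0,0],-1],[[1,0.5,72],[0,0,0],-1],[[1,0.5,73],[0,0,0],-1],[[1,0.5,74],[0,0,0],-1],[[1,0.5,74],[0,0,0],-1]])

```text
time: 33.05
tool_pos: [0.6309, 0.2465, -0.0129]
ee_rot: [3.14, -0.0, 1.729]
wrist_force: [-1.4, -0.9, 4.1]
width: 0.0435
```

>>> move_arm(targets=[[[0,0,0],[0,0,0],0.19],[[0,0,0],[0,0,0],0.19],[[0,0,0],[0,0,0],0.19],[[0,0,-20],[0,0,0],0.19],[[0,0,-50],[0,0,0],0.19],[[0,0,-90],[0,0,0],0.5],[[0,0,-120],[0,0,0],0.5],[[0,0,-120],[0,0,0],0.5]])

```text
time: 34.05
tool_pos: [0.633, 0.2471, 0.1115]
ee_rot: [3.132, -0.001, 1.728]
wrist_force: [0.5, -0.3, -0.5]
width: 0.0708
```

Run:
```python
from h import *
phase(.024,[.63,.246])
go(.3915,-.2655,.09,-33)
```

```text
ctr [0.6305 0.247 ] point angle 31.6 amp mm 2.11 rmax 24.2
shift [-468.1 -317.6   16.6] turn [ 0.2 -0.1 42. ] tcp [0.6315 0.2466 0.1084] jaw 9.0 rows>= 11
```

Star 2 is placed at (0.631, 0.247), clear of star 1. Now the square.

>>> move_arm(targets=[[[-468,-318,0],[0,0,42],0.5],[[-468,-318,0],[0,0,42],0.5],[[-468,-318,0],[0,0,42],0.5],[[-468,-318,0],[0,0,42],0.5],[[-468,-318,0],[0,0,42],0.5],[[-468,-318,0],[0,0,42],0.5],[[-468,-318,0],[0,0,42],0.5],[[-468,-318,0],[0,0,42],0.5],[[-468,-318,0],[0,0,42],0.5],[[-468,-318,0],[0,0,42],0.5],[[-468,-318,0],[0,0,42],0.5],[[-468,-318,0],[0,0,42],0.5],[[-468,-318,15],[0,0,42],0.5],[[-468,-318,15],[0,0,42],0.5],[[-468,-318,15],[0,0,42],0.5]])

```text
time: 35.98
tool_pos: [0.3899, -0.2652, 0.0904]
ee_rot: [-3.141, -0.0, 0.996]
wrist_force: [-0.5, -0.4, 0.2]
width: 0.0704
```

Run:
```python
from h import *
s=snap("wrist"); save(s[0],"w8")
for b in blobs(*s,0.02,amin=150): print(*b)
go(.3915,-.2655,-.017,-33)
```

```text
[254. 193.] [ 0.3911 -0.2647] [43.3 44.3] 56.0 1847.1552593627573
shift [  0.8   1.2 107.8] turn [-0.  -0.   0.1] tcp [ 0.39   -0.2655  0.0908] jaw -32.9 rows>= 3
```

View pics/w8.png

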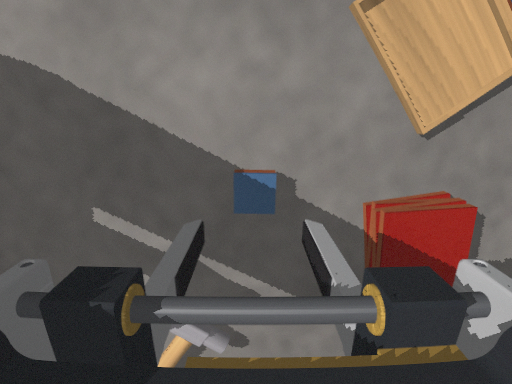

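The square is at (254,193), centred between the jaws. I check the clearance to the red stack at (420,240) before descending.

Run:
```python
from h import *
im,K,D,T=snap("wrist"); o=status.get_obs(); A=R.from_euler('xyz',o["ee_rot"])
p=ray([(365,203),(448,194),(376,207),(475,207),(372,290)],K,D,T,.048); p=np.r_[p,ray([(448,194),(364,203)],K,D,T,.024)]
print(p.round(3)); print((A.inv().apply(p-o["tool_pos"])*1e3).round())
```

```text
[[ 0.48  -0.324  0.048]
 [ 0.554 -0.362  0.048]
 [ 0.487 -0.334  0.048]
 [ 0.574 -0.391  0.048]
 [ 0.443 -0.418  0.048]
 [ 0.566 -0.378  0.024]
 [ 0.483 -0.336  0.024]]
[[ -1. 107.  43.]
 [  8. 190.  43.]
 [ -5. 119.  43.]
 [ -5. 223.  43.]
 [-99. 127.  43.]
 [  1. 209.  67.]
 [ -9. 117.  67.]]
```

The stack is about 117 mm away along the jaw axis and the body reaches only 88 mm, so it is clear. I descend and grip.

>>> move_arm(targets=[[[1,0.5,45],[0,0,0.8],0.5],[[1,0.5,80],[0,0,0.8],0.5],[[1,0.5,98],[0,0,0.8],0.5],[[1,0.5,105],[0,0,0.8],0.5],[[1,0.5,108],[0,0,0.8],0.5],[[1,0.5,108],[0,0,0.8],0.5],[[1,0.5,108],[0,0,0.8],-1],[[1,0.5,108],[0,0,0.8],-1],[[1,0.5,108],[0,0,0.8],-1],[[1,0.5,108],[0,0,0.8],-1],[[1,0.5,108],[0,0,0.8],-1]])

```text
time: 37.45
tool_pos: [0.391, -0.2654, -0.0168]
ee_rot: [3.141, -0.0, 0.981]
wrist_force: [-0.2, 1.2, 1.9]
width: 0.0436
```

Run:
```python
from h import *
go(*SQ[:2],.08,2)
```

```text
shift [162.8 183.5 -96.7] turn [  0.    0.  -35.8] tcp [ 0.391  -0.2654 -0.0168] jaw -33.8 rows>= 6
```

>>> move_arm(targets=[[[0,0,-40],[0,0,0],-1],[[0,0,-97],[0,0,0],-1],[[20,23,-97],[0,0,-4],-1],[[43,49,-97],[0,0,-9],-1],[[66,75,-97],[0,0,-14],-1],[[90,101,-97],[0,0,-19],-1],[[113,128,-97],[0,0,-24],-1],[[137,154,-97],[0,0,-30],-1],[[158,178,-97],[0,0,-35],-1],[[163,183,-97],[0,0,-35.8],-1],[[163,183,-97],[0,0,-35.8],-1],[[163,183,-97],[0,0,-35.8],-1],[[163,183,-97],[0,0,-35.8],-1]])

```text
time: 39.08
tool_pos: [0.6327, -0.2319, 0.0802]
ee_rot: [3.142, 0.0, 1.605]
wrist_force: [0.1, 0.3, -0.5]
width: 0.0438
```

Run:
```python
from h import *
print(status.get_obs()["width"])
go(*SQ[:2],-.012,2)
s=snap("wrist"); save(s[0],"w9")
```

```text
0.04381527968728686
shift [-0.2  1.3 92.2] turn [ 0.  0. -0.] tcp [ 0.6327 -0.2319  0.0802] jaw 2.0 rows>= 3
```

View pics/w9.png

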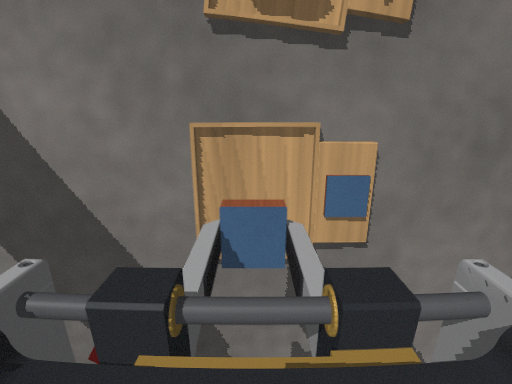

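The square is held at (254,237) over its tray (bay columns 197–316), well aligned. I lower it.

>>> move_arm(targets=[[[0,1,40],[0,0,0],-1],[[0,1,72],[0,0,0],-1],[[0,1,84],[0,0,0],-1],[[0,1,88],[0,0,0],-1],[[0,1,90],[0,0,0],-1],[[0,1,92],[0,0,0],-1],[[0,1,93],[0,0,0],-1],[[0,1,93.5],[0,0,0],-1],[[0,1,93.5],[0,0,0],-1]])

```text
time: 40.25
tool_pos: [0.6349, -0.2316, -0.0128]
ee_rot: [3.141, 0.0, 1.606]
wrist_force: [-1.0, 0.5, 2.5]
width: 0.0436
```

Contact. I release, rise, and back off to a view of everything.

>>> move_arm(targets=[[[0,0,0.5],[0,0,0],0.15],[[0,0,0.5],[0,0,0],0.15],[[0,0,0],[0,0,0],0.15],[[0,0,-20],[0,0,0],0.15],[[0,0,-50],[0,0,0],0.15],[[0,0,-100],[0,0,0],0.5],[[0,0,-150],[0,0,0],0.5],[[0,0,-200],[0,0,0],0.5],[[0,0,-200],[0,0,0],0.5]])

```text
time: 41.38
tool_pos: [0.6373, -0.2327, 0.1953]
ee_rot: [3.129, 0.006, 1.606]
wrist_force: [0.1, -0.5, 0.1]
width: 0.0706
```

Run:
```python
from h import *
for n in("side","wrist"):
    s=snap(n); print(n)
    for b in blobs(*s,0.024,amin=100): print(*b)
    if n=="side": save(cv2.resize(s[0][100:290,95:345],None,fx=3,fy=3,interpolation=cv2.INTER_CUBIC),"final")
```

```text
side
[161. 248.] [0.6296 0.2461] [42.  44.6] 11.8 1339.5005931019782
[123. 238.] [0.7239 0.2354] [41.3 42.7] 168.3 1192.207820686102
[168. 228.] [0.6394 0.1815] [41.6 44. ] 101.8 1295.237549907267
[183. 190.] [0.655 0.039] [25.9 75.4] 174.3 1432.1033148998022
[194. 176.] [ 0.6467 -0.0252] [25.7 73.9] 176.0 1377.4638447939046
[156. 179.] [0.7418 0.0058] [24.3 69.4] 85.6 1333.6998449348332
wrist
[318. 172.] [ 0.7273 -0.2267] [41.5 42.7] 2.2 1704.1084477621316
[251. 173.] [ 0.6346 -0.2306] [41.9 42.6] 91.9 1736.8011233526468
[345.  11.] [ 0.7428 -0.0234] [25.5 33.8] 87.9 654.7065211958438
[268.  11.] [ 0.6484 -0.0272] [26.2 77.6] 176.0 1564.7718362361938
```

View pics/final.png

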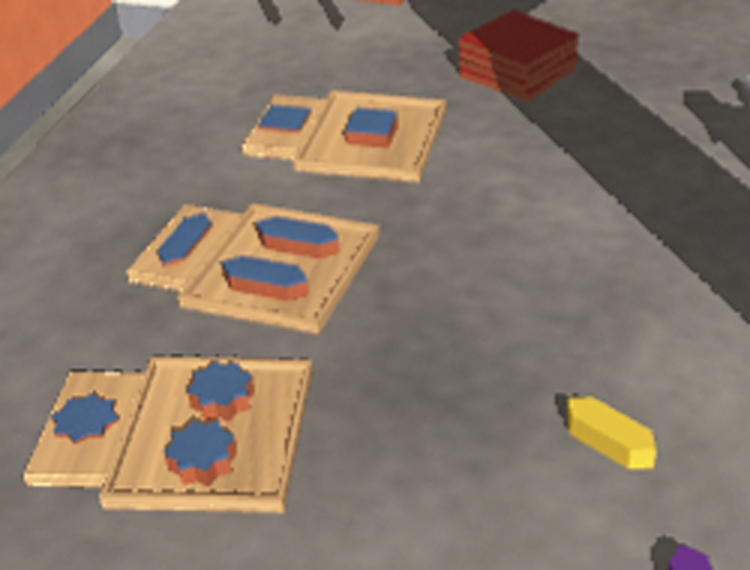

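The final view shows the square at (371,126), the bars at (297,236) and (265,276), and the stars at (220,388) and (200,450). All are flat and glaze up in the right bays, and the stack and yellow bar are untouched. I hand in.

```bash
python3 -c "
from bench import order; print(order.close_job())"
```

```text
the job is handed in; nothing more can be done
None
```

All five blue tiles are sorted and the job is handed in, at about 41.5 s of the 118 s allowed: two stars, two bars and the square, each in the tray with the matching sample.

- **Placing:** each tile was lowered until the wrist felt the tray floor (2.5 to 6 N), then released.
- **Final check:** the side view shows all five tiles flat, glaze up, apart from each other and off the rims. Measured positions match the intended spots to within about 2 mm. The stack and the look-alike bar in view were undisturbed. The tin was outside that last crop, but the arm never worked near it.
- **What went wrong:** the first grasp on a bar closed on nothing and the bar did not move. The pictures put the real fingertips about 25 mm behind the reported TCP, so I gripped at a TCP height of about -17 mm from then on.
- **Small disagreement:** the stars closed at about 43.5 mm instead of the stated 46 mm. The pads probably sat slightly in the notches, but both stars held firmly.

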